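Break the seal of a clamped-lid dry jar with a wedge

ROBOT

A 7-joint arm with a two-finger parallel gripper is mounted at the origin on the work surface. World frame = base frame: x ahead of the robot, y to its left, z up, the work surface at z = 0. Lengths are in m, angles in rad, forces in N, time in s.
With the tool pointing down it reaches from about 0.4 to 0.85 m from the base axis. Payload 10.4 kg.
Tool frame: the origin (TCP) lies at the very end of the fingers, on their centre line; the grasp point (between the pads) lies 19 mm behind it; z points along the fingers, y is the direction in which the jaws open and shut (so a half turn about z gives the same grasp; the last joint's range is limited). The gripper opens to 87 mm and grips with 3 to 60 N. Pads are 19 mm wide; open, the fingers measure 117 mm over their backs; the gripper's body (75 mm by 190 mm) begins 51 mm behind the grasp point.
Start: joints at [1.171, 0.332, -0.065, 1.46, 0.022, 1.35, -0.088], TCP at [0.23, -0.581, 0.223] pointing down, gripper open.
Joint ranges: [-2.6, 2.6], [-0.5, 2.12], [-1.47, 1.34], [0.16, 2.42], [-1.27, 4.41], [0.06, 2.06], [-2.6, 2.6]. Speed limits (rad/s): [2.22, 2.22, 2.79, 2.79, 3.14, 3.14, 3.14].

INTERFACE

Orientations are given as a unit quaternion [x, y, z, w].
In Python, from bench import r gives the robot as it stands.
- The arm moves only by the shell command python3 -m crank 'ROWS' [FORCE]. ROWS is JSON, a list of rows, each a list of 3 entries, a list of its own where there are three numbers: the opening, from -1 (shut) to 1 (fully open), so that 0 is half open, then the shift along the tool's x, y, z in mm, then the turn about the tool's z in degrees. A call has 1 to 12 rows; each row is the pose to reach, as a shift and turn from the pose commanded when the call began, along the tool's axes at that moment; what a row does not reach only later rows make up. A row lasts 1/12 s, in which the tool goes at most 41.7 mm and 7.16 degrees, less where a joint would pass 70% of its speed; a pose out of reach is approached as far as the arm can. A call with a gripper value outside its range is refused whole. The fingers move at their own pace and stop on an object; FORCE is the grip in N (left out, the last holds). Time passes only in rows, so rows that repeat a pose let the fingers close. It gives the time, the measured TCP pose, the force and the opening at its end, in the units of the state.
- r.read_state(): the state, without advancing time (a new reading comes with each control period).
- r.camera(name): name is "scene" or "top"; returns a dict with "pixels" (384x512x3 uint8, red, green, blue), "fov_y" (degrees; the focal length in pixels is half the picture's height over the tangent of half this angle, whatever the lens; pixels are square), "cx", "cy" (the principal point, pixels), "cam_to_world" (4x4, takes a point from camera to world coordinates). Camera axes: x right, y down, z forward; pixel columns grow to the right and rows downward; lengths in m; the calibration is good to about 2 mm. A picture is of the moment at which its call begins. There is no depth.
- r.close_job(): hands the job in, once; it reports no verdict.
The state is a dict: "time": time; "joint_positions": joint angles; "joint_vel": joint speeds; "joint_torque": joint torques, N m; "ee_pos": TCP position; "eef_rot": TCP orientation; "ft_force": force on the tool from outside, world axes, zero at the start; "torque": the same for the moment, N m; "width": finger opening in m.
Only numpy, scipy, OpenCV 4.12 (cv2) and the standard library are available. Lean on these libraries where they do the work, as an engineer would, in place of code of your own. Each camera call takes 0.05 s, during which the arm holds its last target.

TASK

The side pins of the dry jar's clamp are already out: lift the clamp bow off the lid by its grip block and hang it over the rail so that it hangs there freely. Then take the wooden wedge, push its thin end into the pry notch at the front of the jar until the front of the lid just lifts off the base, about 4 mm and no more than 7, with its back edge still resting on the jar; the wedge alone lifts the lid, not the gripper. Finish while holding: keep the wedge gripped where it is and the lid up on it, and leave everything else on the bench where it stands.

Things in the scene. Friction and masses are not known exactly. Their poses are not given: they have to be found in the camera images.
- jar: Dry jar, fixed: clear cylinder 120 mm across with a round aluminium flange on top, 166 mm across, 14 mm thick, its top 120 mm above the bench; clamp lugs at its +y and -y sides reach 94 mm from the axis. Origin on the axis at bench level, z up. The pry notch is on its -x side, turned roughly to the robot, where flange and lid have a lug 47 mm wide that reaches 88 mm from the axis.
- rim_front (a point): Point on the jar at the mouth of the pry notch: centre of the notch, at flange-top height (120 mm), 88 mm from the jar's axis towards the jar's -x. Same axes as the jar: the wedge goes in along +x. The outermost 8 mm of the jar's flange slope down by 4 mm here as a lead-in.
- lid: The jar's lid: loose aluminium disc 166 mm across, 12 mm thick, 0.5 to 0.8 kg, held down by its weight alone once the bow is off; a spigot with 1.7 mm of play keeps it centred. Origin on its axis in its underside. Pry notch under the lug at its -x rim: 5 mm high, at least 36 mm wide, 32 mm deep. On top a boss 23 mm across, 40 mm high, and, on the half away from the notch, two black-capped ports 16 mm high.
- lid_lip (a point): Point on the lid at the mouth of the notch, in the plane of the lid's underside, 88 mm from the axis to the lid's -x; it lies on rim_front while the lid is shut (the notch's roof is 5 mm above it). Its height above rim_front is the lift of the lid's front.
- lid_back (a point): Point on the lid opposite the notch: rim of the lid, in the plane of its underside, 83 mm from the axis to the lid's +x; at flange-top height while the back edge rests on the jar.
- bow: Clamp bow: loose bent steel strap 25 mm wide (its x), 6 mm thick, 0.36 to 0.48 kg, straddling the lid, square to the notch, along its y like an upside-down U. Origin at the underside of its crown (172 mm above the bench at the start), z up. Crown 36 mm long, arms dropping 26 mm to two legs 198 mm apart inside, 210 outside, ending 105 mm below the origin. Centre of mass 28 mm below it. Black grip block on the crown.
- bow_grip (a point): Where to grip the bow: in the upper half of the grip block, 30 mm above the bow's origin. The block is 28 mm wide along the bow's x (grip across this), 34 mm along its y, and reaches from 6 to 42 mm above the bow's origin.
- rail: Cross rail, fixed: level steel rod 12 mm thick, 350 mm long, along the body's y, its axis 145 mm above the bench, in boss heads on two short stands 150 mm either side of the middle (177 mm high; keep to the middle 200 mm of the rod). Origin at bench level under the rod's middle. It stands to the left or the right of the jar.
- wedge: Wooden wedge (beech), loose on the bench, 40 g, 110 mm long along its x, 26 mm wide. Origin at the middle of its underside. Its +x end is thin: 2 mm thick at x = +55 mm, rising evenly (1 in 3) to 18 mm at x = +7 mm, then a straight handle block 18 mm high to x = -55 mm.
- wedge_tip (a point): Centre of the wedge's thin edge, on its underside, 55 mm from its origin to its +x. With the wedge flat on the flange, the lid's front starts to lift when this tip is 9 mm past rim_front, plus 2 to 3 mm while the lid takes up its play, and rises 1 mm for every 3 mm pushed.
- spacer: Plain rectangular wooden bar 110 x 26 x 18 mm, loose, no taper: not the wedge, leave it. Origin at the middle of its underside.
- hotplate: Orange hotplate stirrer with a black heating block and a flask on it, fixed, 200 x 172 mm, 223 mm high, on the other side of the jar from the rail. Origin at bench level under its middle.
- reagent: Amber glass bottle, 60 mm across, 115 mm high, loose; leave it. Origin under its middle.
- erlenmeyer: Stoppered conical flask, 72 mm across, 112 mm high, loose; leave it. Origin under its middle.
- beaker: Glass beaker, 72 mm across, 95 mm high, loose; leave it. Origin under its middle.
- wash: White plastic bottle, 68 mm across, 160 mm high, loose; leave it. Origin under its middle.
- pindish: Glass dish 90 mm across, 14 mm high, with the clamp's two pins in it, loose; leave it. Origin under its middle.
- spatula: Slim steel laboratory spatula, 170 mm long (its x), 10 mm wide, 6 mm thick, lying on the bench in front of the jar; leave it. Origin under its middle.
There are look-alikes about, which are no part of the job. What is shaped like the wedge but green or orange is not meant.

How it is judged:
On the way, in this order (a step that is already met when the one before it is completed fails the run):
1. the bow hangs over the rail, let go (contact force between bow and rail above 1.5 N and z of bow in the frame of rail between 0.142 and 0.165 m and y of bow in the frame of rail between -0.12 and 0.12 m and angle between bow's own z axis and vertical below 0.5 rad and contact force between each of the fingers, the arm and bow below 0.1 N and linear speed of bow below 0.05 m/s), for 0.3 s.
2. the wedge raises the front of the lid, with the bow left on the rail (contact force between bow and rail above 1.5 N and z of bow in the frame of rail between 0.142 and 0.165 m and y of bow in the frame of rail between -0.12 and 0.12 m and angle between bow's own z axis and vertical below 0.5 rad and contact force between each of the fingers, the arm and bow below 0.1 N and z of lid_lip in the frame of rim_front above 0.002 m and contact force between wedge and lid above 0.3 N), for 0.2 s.
At the end, for the whole second after the job is handed in: The bow hangs freely by its crown over the rod, within 29 degrees of upright, untouched; the lid's front is 2 to 7 mm above the flange, its back edge down (within 2 mm); the lid is at rest on wedge and jar alone, and the gripper still grips the wedge; no bystander moved over 30 mm (all of step 2 and z of lid_lip in the frame of rim_front below 0.007 m and z of lid_back in the frame of rim_front below 0.002 m and contact force between the fingers and wedge above 1 N and contact force between each of the fingers, the arm and lid below 0.1 N and linear speed of lid below 0.02 m/s and linear speed of bow below 0.05 m/s); the arm keeps its last pose, push and grip.
It fails at once if a bystander is pushed more than 30 mm from its place (distance of any of spacer, reagent, erlenmeyer, beaker, wash, pindish, spatula from where it was at the start of the episode above 0.03 m).
It also fails if it takes over 54 s, if anything falls off the work surface, if the arm or the gripper's body presses on something with over 40 N, if the wrist force passes 120 N, or if a joint passes its speed limit or range.

## Working session

There is one attempt and no reset: what is moved stays moved. The work goes in short steps, Python scripts to look and compute and a shell command to move; the robot and the scene stay as the last step left them, time stands still between calls to the robot, and variables do not carry over. Pictures are saved under pics/ and viewed, and the job is handed in when it is done.

```bash
ls; mkdir -p pics; python3 - <<'E'
from bench import r
import cv2,json,numpy as np
s=r.read_state();print(s)
for n in("scene","top"):
    c=r.camera(n);cv2.imwrite(f"pics/{n}0.png",c["pixels"][:,:,::-1]);np.savez(f"{n}0.npz",**c)
    print(n,c["fov_y"],c["cx"],c["cy"],np.round(c["cam_to_world"],4).tolist())
E
```

```text
pics
{'time': 0.0, 'joint_positions': array([ 1.17140169,  0.33289797, -0.06468538,  1.46093905,  0.02160423,
        1.34991232, -0.08850876]), 'joint_vel': array([-0.00101875, -0.00090669,  0.0009299 ,  0.00092828,  0.00089651,
        0.00046829, -0.00020856]), 'joint_torque': array([ 4.98702011e-04, -6.23256540e+01,  2.49482546e-02, -3.89886725e+01,
       -6.12440379e-02,  3.99181328e-02,  1.49230386e-04]), 'ee_pos': array([ 0.22980385, -0.58079689,  0.2217387 ]), 'eef_rot': array([ 9.82305460e-01,  1.87284410e-01, -1.74289612e-04, -7.09470010e-04]), 'ft_force': array([ 0.16789475,  0.07283888, -0.49652621]), 'torque': array([ 0.01149937,  0.02714641, -0.05121448]), 'width': 0.087321535331523}
scene 43.96546813100329 252.89721302554744 189.17012928187233 [[-0.4734, 0.7445, -0.4707, 1.2456], [0.8808, 0.4063, -0.2431, 0.3782], [0.0103, -0.5297, -0.8481, 1.4323], [0.0, 0.0, 0.0, 1.0]]
top 42.80322193241764 258.8115800210704 186.40942302589085 [[0.0177, -0.9848, 0.1727, 0.339], [-0.9997, -0.0201, -0.0124, 0.0016], [0.0157, -0.1724, -0.9849, 1.3136], [0.0, 0.0, 0.0, 1.0]]
```

View pics/scene0.png

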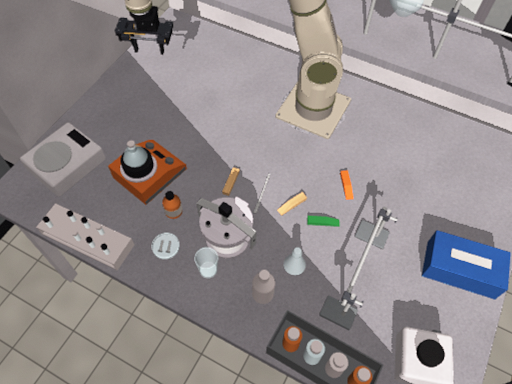

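View pics/top0.png

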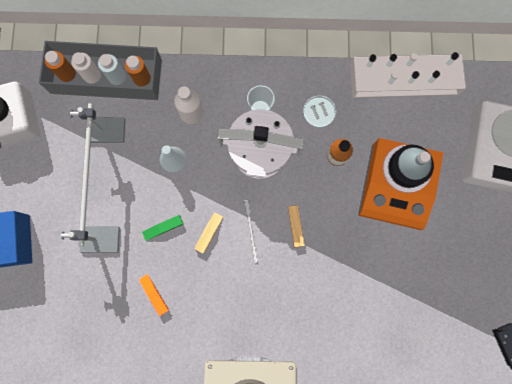

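```bash
python3 - <<'E'
import cv2,numpy as np
t=cv2.imread("pics/top0.png");s=cv2.imread("pics/scene0.png")
cv2.imwrite("pics/t_a.png",cv2.resize(t[90:270,180:350],None,fx=4,fy=4,interpolation=cv2.INTER_CUBIC)[:, :680][:600*2])
a=cv2.resize(t[190:270,190:320],None,fx=6,fy=6,interpolation=cv2.INTER_CUBIC);cv2.imwrite("pics/t_w.png",a)
cv2.imwrite("pics/t_j.png",cv2.resize(t[90:190,200:320],None,fx=6,fy=6,interpolation=cv2.INTER_CUBIC))
cv2.imwrite("pics/s_w.png",cv2.resize(s[160:260,190:320],None,fx=6,fy=6,interpolation=cv2.INTER_CUBIC))
E
```

```text
(no output)
```

View pics/t_w.png

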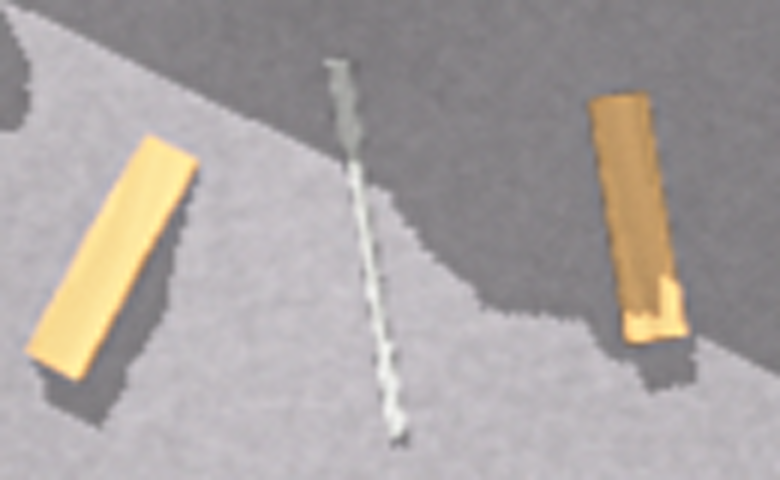

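View pics/t_j.png

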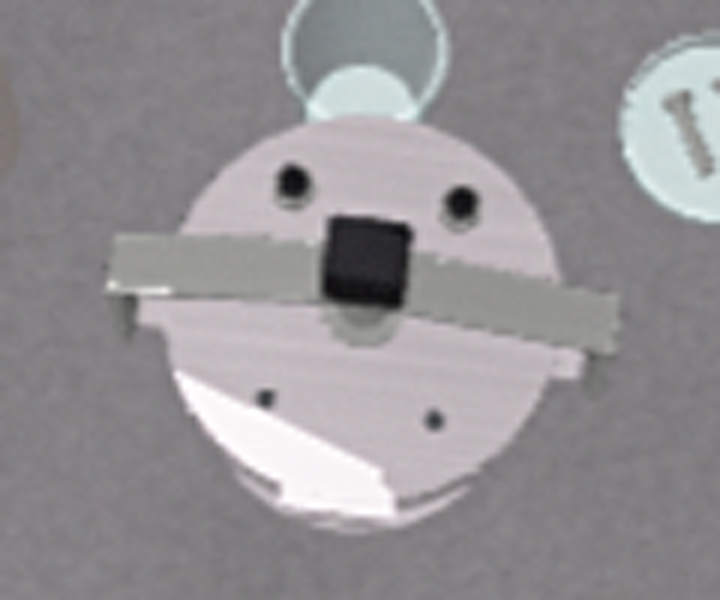

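View pics/s_w.png

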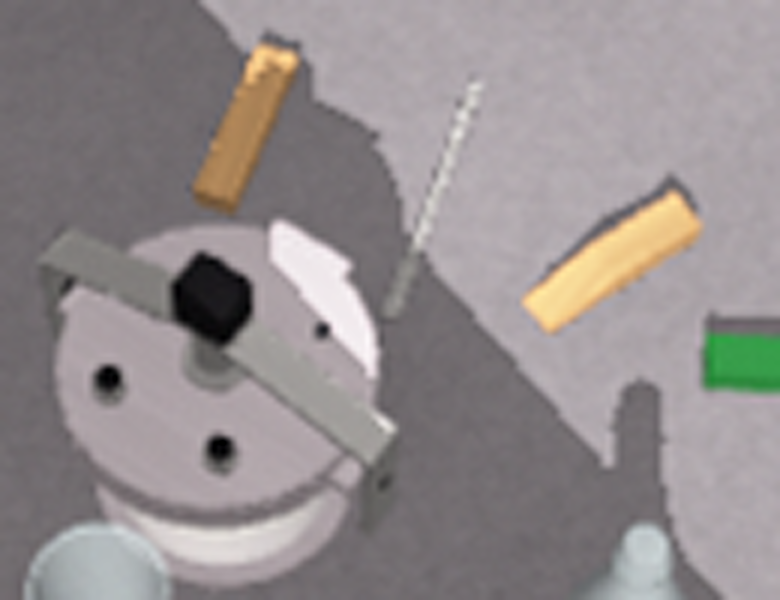

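```bash
cat > h.py <<'E'
import numpy as np,cv2
def load(n):
    c=np.load(n+".npz");return dict(c)
def foc(c): return c["pixels"].shape[0]/2/np.tan(np.radians(float(c["fov_y"]))/2)
def ray(c,u,v):
    f=foc(c);M=c["cam_to_world"];d=M[:3,:3]@np.array([(u-c["cx"])/f,(v-c["cy"])/f,1]);return M[:3,3],d/np.linalg.norm(d)
def onz(c,u,v,z):
    o,d=ray(c,u,v);return o+d*(z-o[2])/d[2]
def proj(c,p):
    M=c["cam_to_world"];q=M[:3,:3].T@(np.asarray(p)-M[:3,3]);f=foc(c);return np.array([f*q[0]/q[2]+c["cx"],f*q[1]/q[2]+c["cy"]])
def tri(c1,p1,c2,p2):
    A=np.zeros((3,3));b=np.zeros(3);L=[]
    for c,p in((c1,p1),(c2,p2)):
        o,d=ray(c,*p);P=np.eye(3)-np.outer(d,d);A+=P;b+=P@o;L.append((P,o))
    x=np.linalg.solve(A,b);return x,[np.linalg.norm(P@(x-o)) for P,o in L]
def big(m,box=None):
    m=m.astype(np.uint8)
    if box is not None:
        k=np.zeros_like(m);x0,y0,x1,y1=box;k[y0:y1,x0:x1]=1;m=m*k
    n,l,st,ce=cv2.connectedComponentsWithStats(m);i=1+np.argmax(st[1:,4]);return (l==i).astype(np.uint8),st[i],ce[i]
E
python3 - <<'E'
from h import *
T=load("top0");S=load("scene0")
# bow block black
for n,c,b in(("top",T,(240,115,290,150)),("scene",S,(205,190,250,230))):
    p=c["pixels"].astype(int);m,st,ce=big(p.max(2)<60,b);print(n,"block",st,ce)
# bow ends
P=lambda u,v,z:np.round(onz(T,u,v,z),4)
cor=[(200+a/6,90+b/6) for a,b in((115,235),(108,292),(618,295),(612,352))]
W=[P(*q,0.15) for q in cor];print(W)
L=(W[0]+W[1])/2;R=(W[2]+W[3])/2;print("bow mid",(L+R)/2,np.linalg.norm(L-R),"y ang",np.degrees(np.arctan2(*(L-R)[[1,0]])))
# wedge
for n,c,b in(("top",T,(185,200,235,265)),("scene",S,(270,185,315,220))):
    p=c["pixels"].astype(int);m,st,ce=big((p[:,:,0]-p[:,:,2]>60),b);cn=cv2.findContours(m,0,1)[0][0];print(n,"wedge",st,ce,cv2.boxPoints(cv2.minAreaRect(cn)).tolist())
for n,c,b in(("top",T,(280,200,310,260)),):
    p=c["pixels"].astype(int);m,st,ce=big((p[:,:,0]-p[:,:,2]>40),b);cn=cv2.findContours(m,0,1)[0][0];print(n,"spacer",st,ce,cv2.boxPoints(cv2.minAreaRect(cn)).tolist())
E
python3 - <<'E'
import cv2
t=cv2.imread("pics/top0.png");s=cv2.imread("pics/scene0.png")
cv2.imwrite("pics/t_r.png",cv2.resize(t[90:260,50:140],None,fx=3.5,fy=3.5,interpolation=2))
cv2.imwrite("pics/s_r.png",cv2.resize(s[190:340,310:420],None,fx=4,fy=4,interpolation=2))
E
```

```text
top block [254 126  14  15 180] [260.62777778 133.38333333]
scene block [219 202  13  16 141] [224.96453901 209.53191489]
[array([0.6839, 0.0869, 0.15  ]), array([0.6597, 0.089 , 0.15  ]), array([ 0.663 , -0.1195,  0.15  ]), array([ 0.6389, -0.1171,  0.15  ])]
bow mid [ 0.661375 -0.015175  0.15    ] 0.20730119391841426 y ang 84.22752793971596
top wedge [195 213  28  40 436] [208.18348624 232.49770642] [[193.56687927246094, 248.1273956298828], [213.5923614501953, 211.4140167236328], [222.8407745361328, 216.45860290527344], [202.81529235839844, 253.17198181152344]]
scene wedge [277 192  30  23 269] [291.83643123 203.01858736] [[275.6411437988281, 207.86474609375], [302.3646545410156, 190.85885620117188], [307.1411437988281, 198.36474609375], [280.4176330566406, 215.37063598632812]]
top spacer [288 205  17  42 420] [295.74761905 226.00238095] [[287.0577697753906, 206.3348846435547], [297.2378845214844, 204.57969665527344], [304.2817687988281, 245.43418884277344], [294.1016540527344, 247.1893768310547]]
```

View pics/t_r.png

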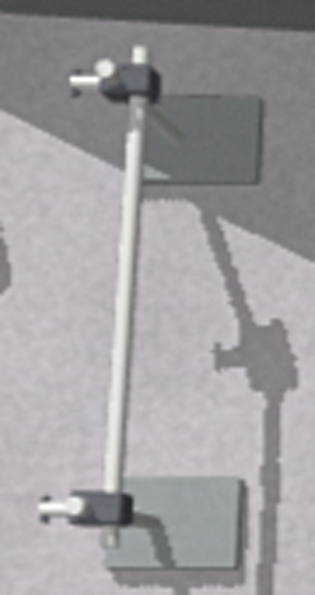

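View pics/s_r.png

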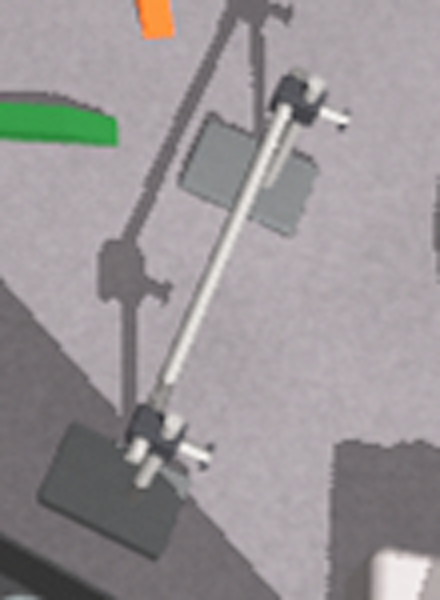

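```bash
python3 - <<'E'
from h import *
T=load("top0");S=load("scene0")
a=[(50+u/3.5,90+v/3.5) for u,v in((140,48),(110,545),(135.5,110),(116.5,480))]
A=[onz(T,*q,0.145) for q in a];print(np.round(A,4)); print("len",np.linalg.norm(A[0]-A[1]),"mid",(A[0]+A[1])/2,"ang",np.degrees(np.arctan2(*(A[0]-A[1])[[1,0]])),np.degrees(np.arctan2(*(A[2]-A[3])[[1,0]])))
b=[(310+u/4,190+v/4) for u,v in((284,115),(172,378),(318,80),(142,482))]
B=[onz(S,*q,0.145) for q in b];print(np.round(B,4),"mid",(B[2]+B[3])/2,np.linalg.norm(B[2]-B[3]),np.degrees(np.arctan2(*(B[0]-B[1])[[1,0]])))
# block
print("block z.19ish", onz(T,260.6,133.4,.2), tri(T,(260.6,133.4),S,(225,209.5)))
# block: black ports etc. bow ends in scene
c=[(190+u/6,160+v/6) for u,v in ((70,230),(40,262),(398,432),(365,465))]
C=[onz(S,*q,0.15) for q in c];print(np.round(C,4));
# wedge box
for n,c,q in(("T",T,[(193.6,248.1),(213.6,211.4),(222.8,216.5),(202.8,253.2)]),("S",S,[(275.6,207.9),(302.4,190.9),(307.1,198.4),(280.4,215.4)])):
  print(n,[np.round(onz(c,*p,.009),4).tolist() for p in q])
# lid circle from top: pink mask bounding
p=T["pixels"].astype(int)
cr=[(200+u/6,90+v/6) for u,v in((360,115),(165,345),(560,290),(180,230))]
P=np.array([onz(T,*q,.132)[:2] for q in cr]);print("lid rim",P.round(4))
M=np.c_[2*P,np.ones(4)];x=np.linalg.lstsq(M,(P**2).sum(1),rcond=None)[0];print("centre",x[:2],"R",np.sqrt(x[2]+x[0]**2+x[1]**2))
for q in((265,399),(434,420),(293,183),(461,203)): print(onz(T,200+q[0]/6,90+q[1]/6,.132 if q[1]>300 else .148).round(4))
for q in((280,505),(345,525),(395,522)): print("lug",onz(T,200+q[0]/6,90+q[1]/6,.132 ).round(4))
E
```

```text
[[0.7436 0.4095 0.145 ]
 [0.3933 0.4027 0.145 ]
 [0.6979 0.4091 0.145 ]
 [0.4372 0.4018 0.145 ]]
len 0.3503517054799744 mid [0.56848413 0.40607067 0.145     ] ang 1.1111576529588296 1.6095036487927579
[[0.4366 0.4066 0.145 ]
 [0.6761 0.4102 0.145 ]
 [0.3945 0.4192 0.145 ]
 [0.7562 0.4202 0.145 ]] mid [0.57533675 0.41967885 0.145     ] 0.36175306104821703 -179.1306248648976
block z.19ish [ 0.66090835 -0.0144148   0.2       ] (array([ 0.66217265, -0.01489463,  0.19626958]), [np.float64(0.00046133642029223056), np.float64(0.0004613364202923219)])
[[ 0.6407 -0.1144  0.15  ]
 [ 0.6646 -0.118   0.15  ]
 [ 0.6627  0.0916  0.15  ]
 [ 0.6868  0.0858  0.15  ]]
T [[0.3989, 0.1544, 0.009], [0.4974, 0.1049, 0.009], [0.4841, 0.0799, 0.009], [0.386, 0.1296, 0.009]]
S [[0.4851, 0.0749, 0.009], [0.3783, 0.1268, 0.009], [0.3983, 0.1543, 0.009], [0.5035, 0.1026, 0.009]]
lid rim [[ 0.7437 -0.0128]
 [ 0.6425  0.0661]
 [ 0.6696 -0.0973]
 [ 0.692   0.0613]]
centre [ 0.66065739 -0.01500328] R 0.0828449344949272
[0.6205 0.0243 0.132 ]
[ 0.6131 -0.0456  0.132 ]
[0.7083 0.0145 0.148 ]
[ 0.7013 -0.0549  0.148 ]
lug [0.5761 0.0171 0.132 ]
lug [ 0.5683 -0.0097  0.132 ]
lug [ 0.57   -0.0301  0.132 ]
```

```bash
python3 - <<'E'
import cv2
t=cv2.imread("pics/top0.png");s=cv2.imread("pics/scene0.png")
cv2.imwrite("pics/t_lug.png",cv2.resize(t[155:185,225:300],None,fx=10,fy=10,interpolation=2))
cv2.imwrite("pics/s_lug.png",cv2.resize(s[185:265,190:270],None,fx=7,fy=7,interpolation=2))
E
```

```text
(no output)
```

View pics/t_lug.png

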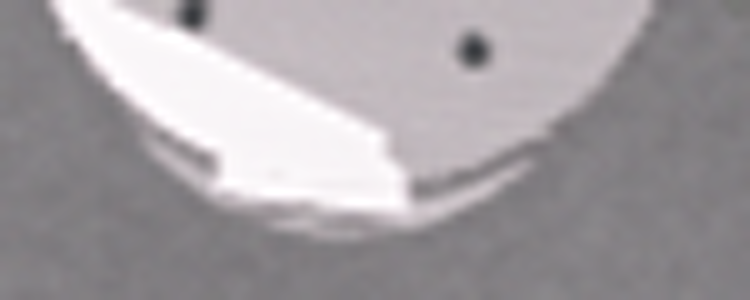

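View pics/s_lug.png

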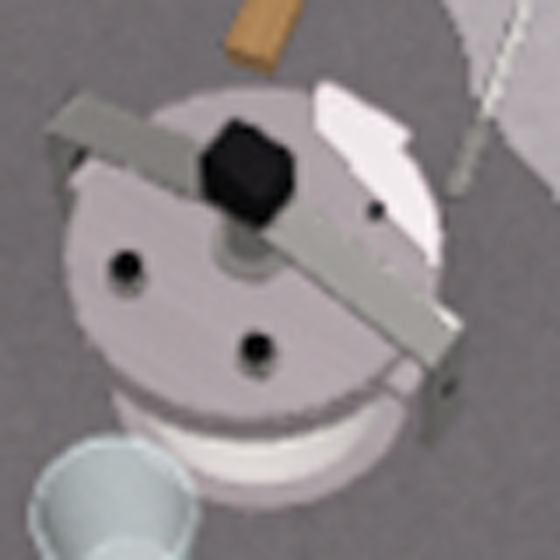

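```bash
cat > plan.py <<'E'
import numpy as np,sys
from scipy.spatial.transform import Rotation as R
from bench import r
# usage: plan.py yaw_of_tool_y  x,y,z ...
s=r.read_state();Rm=R.from_quat(s["eef_rot"]).as_matrix();p=s["ee_pos"]
ya=np.degrees(np.arctan2(Rm[1,1],Rm[0,1]))
print("t",round(s["time"],2),"p",p.round(4),"yaw_y",round(ya,2),"tilt",np.degrees(np.arccos(-Rm[2,2])).round(2),"F",s["ft_force"].round(1),"w",round(s["width"],4),"q",s["joint_positions"].round(2))
if len(sys.argv)>1:
    d=(float(sys.argv[1])-ya+90)%180-90
    print("turn",round(-d,2))
    for a in sys.argv[2:]:
        print(a,(Rm.T@(np.array(eval(a))-p)*1000).round(1))
E
python3 plan.py -5.8 .24,-.56,.40 .4,-.3,.40 .6615,-.0148,.30
```

```text
t 0.1 p [ 0.2298 -0.5808  0.2218] yaw_y -68.41 tilt 0.08 F [0.4 0.5 0.9] w 0.0873 q [ 1.17  0.33 -0.06  1.46  0.02  1.35 -0.09]
turn -62.61
.24,-.56,.40 [  17.1  -15.9 -178.2]
.4,-.3,.40 [ 261.6 -198.7 -177.9]
.6615,-.0148,.30 [ 609.7 -367.6  -77.7]
```

```bash
python3 -m crank '[[1,[5,-5,-42],0],[1,[10,-10,-84],0],[1,[14,-14,-126],0],[1,[17,-16,-160],0],[1,[50,-40,-178],-6],[1,[85,-65,-178],-12],[1,[120,-90,-178],-18],[1,[155,-116,-178],-24],[1,[190,-142,-178],-30],[1,[225,-170,-178],-36],[1,[261,-198,-178],-42],[1,[261,-198,-178],-42]]' 40; python3 plan.py -5.8 .6615,-.0148,.30 .6615,-.0148,.25
```

```text
time: 1.1
ee_pos: [0.4027, -0.2952, 0.4008]
eef_rot: [0.846, 0.533, 0.001, -0.0]
ft_force: [0.3, -0.4, 0.9]
width: 0.0873
t 1.1 p [ 0.4027 -0.2952  0.4008] yaw_y -25.62 tilt 0.08 F [ 0.3 -0.4  0.9] w 0.0873 q [ 0.88  0.04 -0.35  1.44  0.01  1.67  0.09]
turn -19.82
.6615,-.0148,.30 [364.6 112.1 101.3]
.6615,-.0148,.25 [364.5 112.  151.3]
```

```bash
python3 -m crank '[[1,[36,11,0],-3],[1,[72,22,0],-6],[1,[108,33,10],-9],[1,[144,45,20],-12],[1,[180,56,30],-15],[1,[216,67,42],-18],[1,[252,78,55],-19.8],[1,[288,89,68],-19.8],[1,[324,100,85],-19.8],[1,[364.6,112,101],-19.8],[1,[364.6,112,101],-19.8],[1,[364.6,112,101],-19.8]]'; python3 plan.py -5.8 .6615,-.0148,.25 .6615,-.0148,.183
python3 - <<'E'
from bench import r
import cv2,numpy as np
for n in("scene","top"):
    c=r.camera(n);np.savez(n+"1.npz",**c);p=c["pixels"][:,:,::-1]
    x=(170,150) if n=="scene" else (190,80)
    cv2.imwrite(f"pics/{n}1.png",cv2.resize(p[x[1]:x[1]+110,x[0]:x[0]+140],None,fx=5,fy=5,interpolation=2))
E
```

```text
time: 2.1
ee_pos: [0.6624, -0.0213, 0.2967]
eef_rot: [0.745, 0.667, -0.001, -0.002]
ft_force: [-0.6, -0.5, -0.1]
width: 0.087
t 2.1 p [ 0.6624 -0.0213  0.2967] yaw_y -6.35 tilt 0.26 F [-0.6 -0.5 -0.1] w 0.087 q [ 0.35  0.46 -0.58  1.2   0.24  1.56 -0.3 ]
turn -0.55
.6615,-.0148,.25 [ 6.3 -1.4 46.8]
.6615,-.0148,.183 [  6.2  -1.1 113.8]
```

View pics/scene1.png

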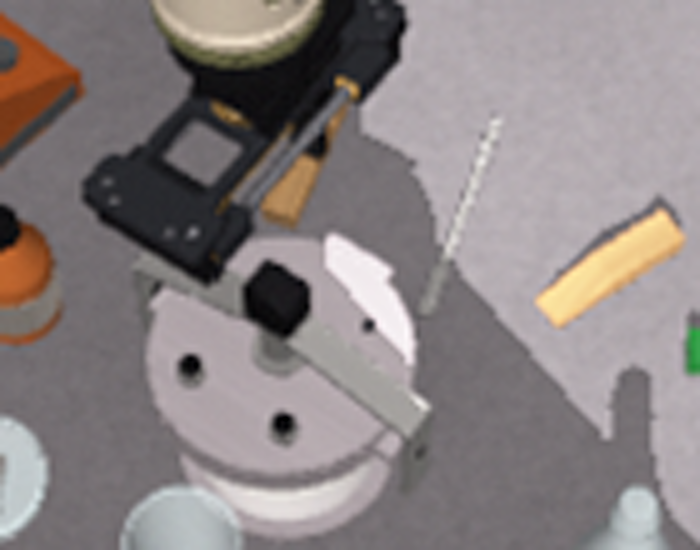

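View pics/top1.png

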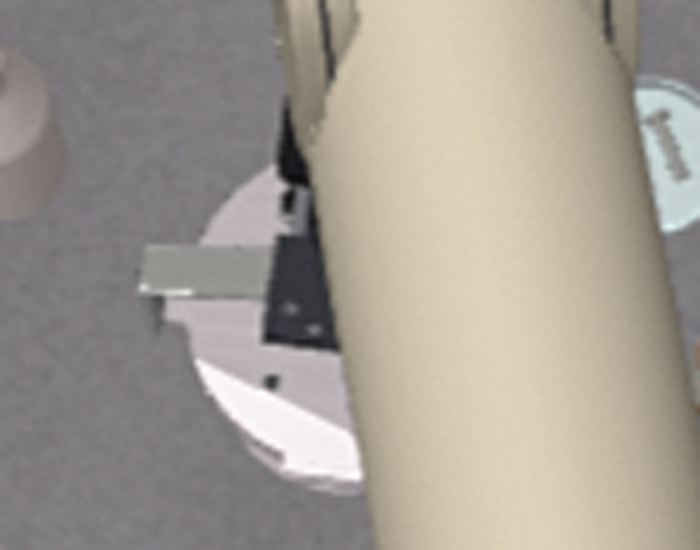

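```bash
python3 plan.py -5.8 .6615,-.0148,.25 .6615,-.0148,.183
```

```text
t 2.2 p [ 0.6621 -0.025   0.2995] yaw_y -6.64 tilt 0.04 F [-0.9 -1.6  0.1] w 0.0867 q [ 0.36  0.45 -0.58  1.19  0.24  1.56 -0.29]
turn -0.84
.6615,-.0148,.25 [10.1 -1.8 49.5]
.6615,-.0148,.183 [ 10.2  -1.8 116.5]
```

```bash
python3 -m crank '[[1,[0,0,0],0],[1,[0,0,0],0]]'; python3 plan.py -5.8 .6615,-.0148,.25 .6615,-.0148,.183
```

```text
time: 2.37
ee_pos: [0.6621, -0.026, 0.3007]
eef_rot: [0.747, 0.664, 0.0, 0.001]
ft_force: [-0.4, 0.1, -0.7]
width: 0.0869
t 2.37 p [ 0.6621 -0.026   0.3007] yaw_y -6.75 tilt 0.11 F [-0.4  0.1 -0.7] w 0.0869 q [ 0.36  0.45 -0.58  1.19  0.24  1.56 -0.29]
turn -0.95
.6615,-.0148,.25 [11.1 -2.  50.7]
.6615,-.0148,.183 [ 11.2  -2.1 117.7]
```

```bash
python3 -m crank '[[1,[11.2,-2,10],-1],[1,[11.2,-2,30],-1],[1,[11.2,-2,50],-1],[1,[11.2,-2,50],-1],[1,[11.2,-2,50],-1],[1,[11.2,-2,50],-1]]'; python3 plan.py -5.8 .6615,-.0148,.183
python3 - <<'E'
from bench import r
import cv2,numpy as np
from h import proj
c=r.camera("scene");p=c["pixels"][:,:,::-1].copy();x=(170,150)
im=cv2.resize(p[x[1]:x[1]+110,x[0]:x[0]+140],None,fx=5,fy=5,interpolation=2)
cv2.imwrite("pics/scene2.png",im); print((proj(c,r.read_state()["ee_pos"])-x)*5)
E
```

```text
time: 2.87
ee_pos: [0.6618, -0.0129, 0.2508]
eef_rot: [0.741, 0.672, 0.0, 0.0]
ft_force: [-0.5, -0.6, 0.5]
width: 0.0867
t 2.87 p [ 0.6618 -0.0129  0.2508] yaw_y -5.61 tilt 0.07 F [-0.5 -0.6  0.5] w 0.0867 q [ 0.36  0.46 -0.59  1.28  0.25  1.47 -0.31]
turn 0.19
.6615,-.0148,.183 [-2.  -0.2 67.8]
[275.25798548 252.01725622]
```

View pics/scene2.png

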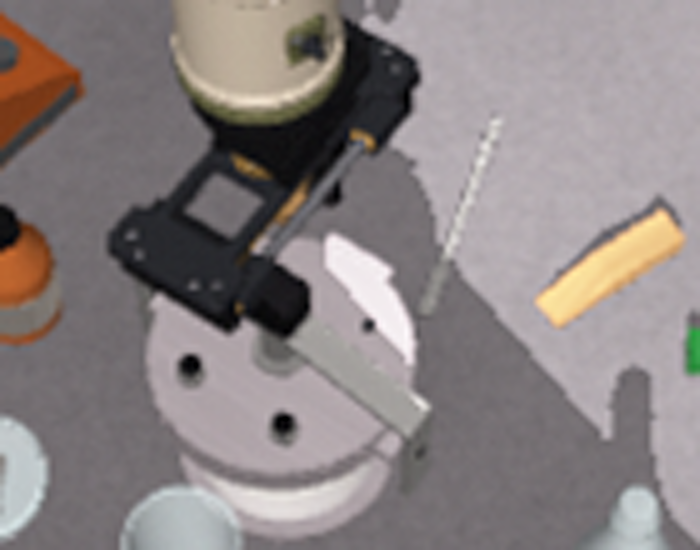

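```bash
python3 -m crank '[[1,[-2,0,20],0],[1,[-2,0,40],0],[1,[-2,0,60],0],[1,[-2,0,67.8],0],[1,[-2,0,67.8],0],[1,[-2,0,67.8],0],[-1,[-2,0,67.8],0],[-1,[-2,0,67.8],0],[-1,[-2,0,67.8],0],[-1,[-2,0,67.8],0],[-1,[-2,0,67.8],0],[-1,[-2,0,67.8],0]]' 40; python3 plan.py
```

```text
time: 3.92
ee_pos: [0.6615, -0.0149, 0.182]
eef_rot: [0.741, 0.672, 0.0, 0.0]
ft_force: [-0.5, 0.2, -0.4]
width: 0.055
t 3.92 p [ 0.6615 -0.0149  0.182 ] yaw_y -5.61 tilt 0.02 F [-0.5  0.2 -0.4] w 0.055 q [ 0.36  0.5  -0.58  1.38  0.27  1.34 -0.32]
```

```bash
python3 -m crank '[[-1,[0,0,0],0],[-1,[0,0,0],0],[-1,[0,0,0],0],[-1,[0,0,0],0],[-1,[0,0,0],0],[-1,[0,0,0],0],[-1,[0,0,0],0],[-1,[0,0,0],0],[-1,[0,0,0],0],[-1,[0,0,0],0]]' 50; python3 plan.py
```

```text
time: 4.75
ee_pos: [0.6615, -0.0149, 0.1818]
eef_rot: [0.741, 0.672, 0.0, 0.0]
ft_force: [1.4, -0.4, -0.2]
width: 0.0275
t 4.75 p [ 0.6615 -0.0149  0.1818] yaw_y -5.61 tilt 0.01 F [ 1.4 -0.4 -0.2] w 0.0275 q [ 0.36  0.5  -0.58  1.38  0.27  1.34 -0.32]
```

```bash
python3 -m crank '[[-1,[0,0,-10],0],[-1,[0,0,-25],0],[-1,[0,0,-42],0],[-1,[0,0,-60],0],[-1,[0,0,-80],0],[-1,[0,0,-100],0],[-1,[0,0,-120],0],[-1,[0,0,-130],0],[-1,[0,0,-130],0],[-1,[0,0,-130],0],[-1,[0,0,-130],0]]'; python3 plan.py 1.2 .567,.407,.312 .567,.407,.19
python3 - <<'E'
from bench import r
import cv2,numpy as np
c=r.camera("scene");p=c["pixels"][:,:,::-1]
cv2.imwrite("pics/scene3.png",cv2.resize(p[100:290,150:400],None,fx=3,fy=3,interpolation=2))
E
```

```text
time: 5.67
ee_pos: [0.6609, -0.015, 0.3101]
eef_rot: [0.741, 0.672, -0.001, -0.001]
ft_force: [1.0, 0.1, -4.2]
width: 0.0279
t 5.67 p [ 0.6609 -0.015   0.3101] yaw_y -5.6 tilt 0.13 F [ 1.   0.1 -4.2] w 0.0279 q [ 0.34  0.45 -0.59  1.18  0.24  1.58 -0.29]
turn -6.8
.567,.407,.312 [ 410.8 -134.7   -1.8]
.567,.407,.19 [ 410.9 -134.4  120.2]
```

View pics/scene3.png

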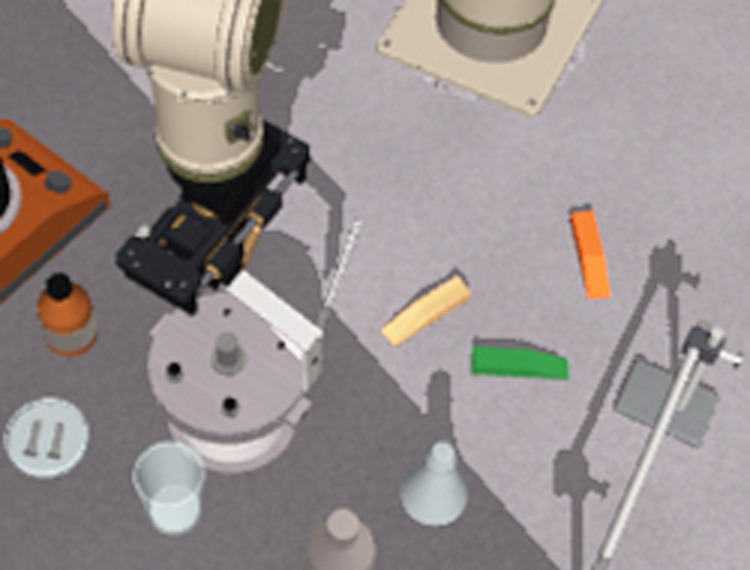

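```bash
python3 -m crank '[[-1,[15,-5,0],0],[-1,[40,-13,0],-1],[-1,[70,-23,0],-2],[-1,[105,-34,0],-3],[-1,[140,-46,0],-4],[-1,[175,-57,0],-5],[-1,[210,-69,0],-6],[-1,[245,-80,0],-6.8],[-1,[280,-92,0],-6.8],[-1,[310,-102,0],-6.8],[-1,[335,-110,0],-6.8],[-1,[350,-115,0],-6.8]]';python3 -m crank '[[-1,[0,0,0],0],[-1,[0,0,0],0],[-1,[0,0,0],0]]'; python3 plan.py 1.2 .567,.407,.312 .567,.407,.19
```

```text
time: 6.72
ee_pos: [0.5785, 0.3488, 0.3105]
eef_rot: [0.698, 0.716, -0.001, -0.001]
ft_force: [-0.3, 0.3, -4.2]
width: 0.0277
time: 6.97
ee_pos: [0.5813, 0.3439, 0.311]
eef_rot: [0.7, 0.714, -0.001, 0.0]
ft_force: [1.2, -1.1, -5.3]
width: 0.0279
t 6.97 p [0.5813 0.3439 0.311 ] yaw_y 1.15 tilt 0.08 F [ 1.2 -1.1 -5.3] w 0.0279 q [-0.16  0.51 -0.71  1.12  0.32  1.61 -0.77]
turn -0.05
.567,.407,.312 [ 63.4 -13.1  -1.1]
.567,.407,.19 [ 63.5 -13.  120.9]
```

```bash
python3 -m crank '[[-1,[15,-3,0],0],[-1,[35,-7,0],0],[-1,[52,-11,0],0],[-1,[63.4,-13,0],0],[-1,[63.4,-13,0],0],[-1,[63.4,-13,0],0],[-1,[63.4,-13,0],0]]'; python3 plan.py 1.2 .567,.407,.19
python3 - <<'E'
from bench import r
import cv2,numpy as np
for n,x in(("scene",(280,120)),("top",(20,70))):
    c=r.camera(n);np.savez(n+"4.npz",**c);p=c["pixels"][:,:,::-1]
    cv2.imwrite(f"pics/{n}4.png",cv2.resize(p[x[1]:x[1]+200,x[0]:x[0]+190],None,fx=3,fy=3,interpolation=2))
E
```

```text
time: 7.55
ee_pos: [0.5678, 0.4063, 0.3116]
eef_rot: [0.7, 0.714, -0.0, 0.001]
ft_force: [-0.9, 0.5, -4.0]
width: 0.0276
t 7.55 p [0.5678 0.4063 0.3116] yaw_y 1.08 tilt 0.07 F [-0.9  0.5 -4. ] w 0.0276 q [-0.28  0.57 -0.71  1.05  0.36  1.64 -0.86]
turn -0.12
.567,.407,.19 [  0.8  -0.9 121.6]
```

View pics/scene4.png

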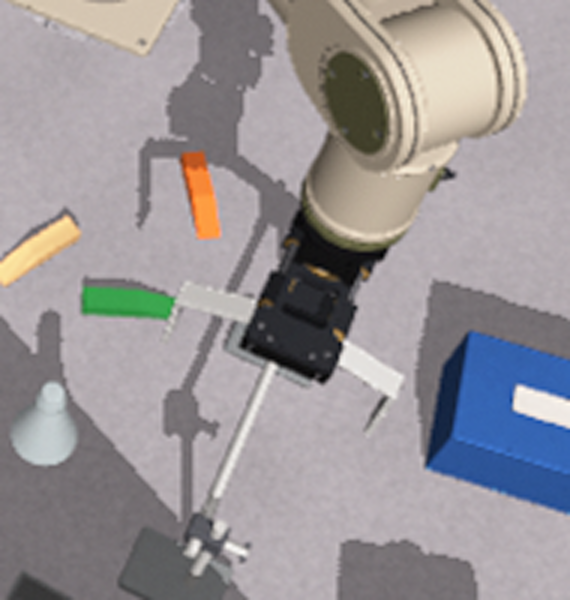

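View pics/top4.png

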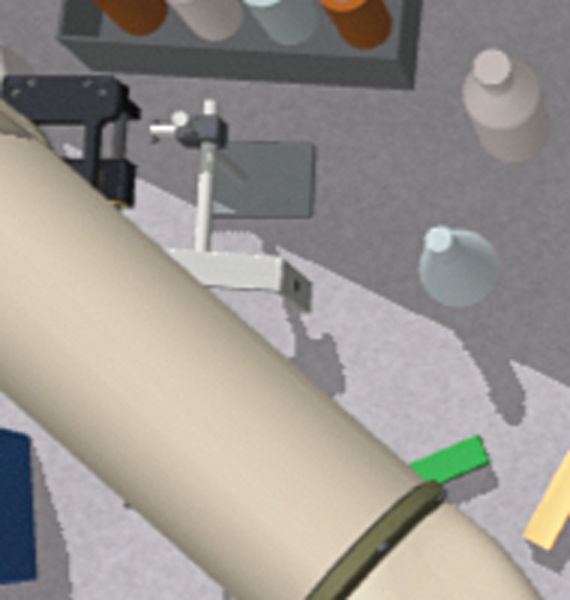

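```bash
python3 -m crank '[[-1,[0.8,-1,20],0],[-1,[0.8,-1,45],0],[-1,[0.8,-1,70],0],[-1,[0.8,-1,95],0],[-1,[0.8,-1,115],0],[-1,[0.8,-1,130],0],[-1,[0.8,-1,138],0],[-1,[0.8,-1,142],0],[-1,[0.8,-1,142],0],[-1,[0.8,-1,142],0]]'; python3 plan.py 1.2 .567,.407,.161
```

```text
time: 8.48
ee_pos: [0.5663, 0.4087, 0.1708]
eef_rot: [0.7, 0.714, 0.001, 0.0]
ft_force: [-0.1, 0.2, -3.5]
width: 0.0278
t 8.48 p [0.5663 0.4087 0.1708] yaw_y 1.17 tilt 0.08 F [-0.1  0.2 -3.5] w 0.0278 q [-0.24  0.62 -0.69  1.28  0.39  1.38 -0.9 ]
turn -0.03
.567,.407,.161 [-1.7  0.6  9.8]
```

```bash
python3 -m crank '[[-1,[-1,0,3],0],[-1,[-1,0,6],0],[-1,[-1,0,8],0],[-1,[-1,0,9.5],0],[-1,[-1,0,9.5],0],[-1,[-1,0,9.5],0]]'; python3 plan.py 1.2 .567,.407,.161
python3 - <<'E'
from bench import r
import cv2
for n,x in(("scene",(280,140)),):
    c=r.camera(n);p=c["pixels"][:,:,::-1]
    cv2.imwrite(f"pics/{n}5.png",cv2.resize(p[x[1]:x[1]+150,x[0]:x[0]+160],None,fx=4,fy=4,interpolation=2))
E
```

```text
time: 8.98
ee_pos: [0.566, 0.4075, 0.1607]
eef_rot: [0.7, 0.714, 0.0, 0.0]
ft_force: [-1.2, -1.7, 0.1]
width: 0.0272
t 8.98 p [0.566  0.4075 0.1607] yaw_y 1.19 tilt 0.03 F [-1.2 -1.7  0.1] w 0.0272 q [-0.24  0.62 -0.69  1.29  0.39  1.36 -0.9 ]
turn -0.01
.567,.407,.161 [-0.6  1.  -0.3]
```

View pics/scene5.png

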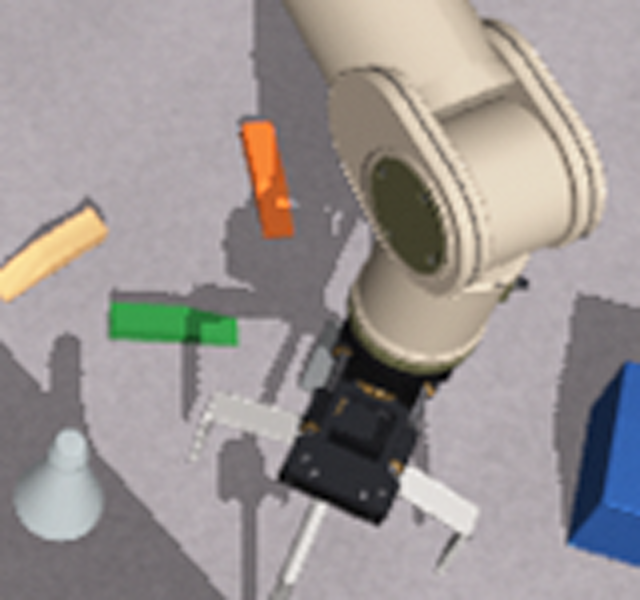

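```bash
python3 -m crank '[[0.2,[0,0,0],0],[0.2,[0,0,0],0],[0.2,[0,0,0],0],[0.2,[0,0,0],0],[0.2,[0,0,0],0],[0.2,[0,0,0],0],[0.2,[0,0,0],0],[0.2,[0,0,0],0],[0.2,[0,0,0],0],[0.2,[0,0,0],0]]'; python3 plan.py 1.2 .567,.407,.161
```

```text
time: 9.87
ee_pos: [0.5659, 0.4075, 0.1602]
eef_rot: [0.7, 0.714, 0.0, 0.0]
ft_force: [1.0, -0.3, 0.1]
width: 0.0523
t 9.87 p [0.5659 0.4075 0.1602] yaw_y 1.19 tilt 0.0 F [ 1.  -0.3  0.1] w 0.0523 q [-0.24  0.62 -0.69  1.29  0.39  1.36 -0.9 ]
turn -0.01
.567,.407,.161 [-0.6  1.1 -0.8]
```

Rise clear and look.

```bash
python3 -m crank '[[0.2,[0,0,-10],0],[0.2,[0,0,-30],0],[0.2,[0,0,-55],0],[0.2,[0,0,-85],0],[0.2,[0,0,-120],0],[0.2,[0,0,-155],0],[0.2,[0,0,-180],0],[0.2,[0,0,-180],0],[0.2,[0,0,-180],0]]'; python3 plan.py 63.5 .4218,.1268,.34 
python3 - <<'E'
from bench import r
import cv2
for n,x in(("scene",(280,140)),):
    c=r.camera(n);p=c["pixels"][:,:,::-1]
    cv2.imwrite(f"pics/{n}6.png",cv2.resize(p[x[1]:x[1]+150,x[0]:x[0]+160],None,fx=4,fy=4,interpolation=2))
E
```

```text
time: 10.62
ee_pos: [0.5659, 0.4082, 0.3428]
eef_rot: [0.7, 0.714, 0.002, 0.0]
ft_force: [-0.3, -0.6, 0.3]
width: 0.0521
t 10.62 p [0.5659 0.4082 0.3428] yaw_y 1.2 tilt 0.21 F [-0.3 -0.6  0.3] w 0.0521 q [-0.3   0.56 -0.71  0.98  0.36  1.7  -0.85]
turn -62.3
.4218,.1268,.34 [-278.3 -150.     1.7]
```

View pics/scene6.png

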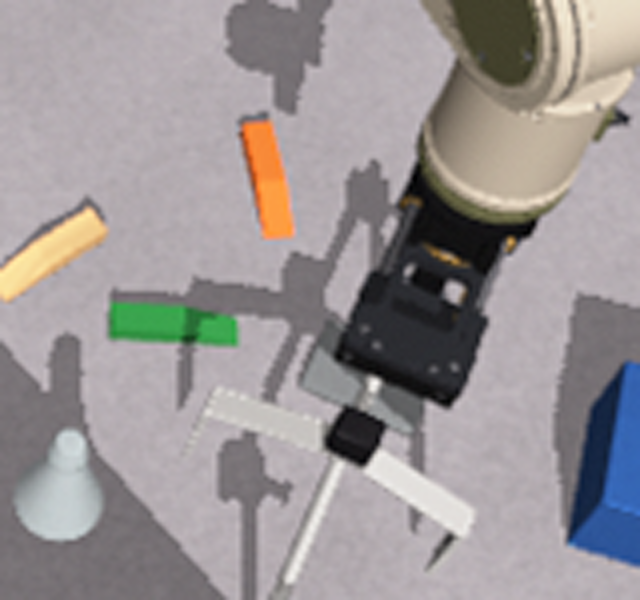

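```bash
python3 -m crank '[[0.2,[-15,-8,0],-3],[0.2,[-40,-22,0],-9],[0.2,[-70,-38,0],-15],[0.2,[-100,-54,0],-21],[0.2,[-130,-70,0],-28],[0.2,[-160,-86,0],-35],[0.2,[-190,-102,0],-42],[0.2,[-220,-118,0],-49],[0.2,[-245,-132,0],-55],[0.2,[-265,-143,0],-60],[0.2,[-278,-150,0],-62.3],[0.2,[-278,-150,0],-62.3]]';python3 -m crank '[[0.2,[0,0,0],0],[0.2,[0,0,0],0]]'; python3 plan.py 63.5 .4218,.1268,.06 
python3 - <<'E'
from bench import r
import cv2,numpy as np
for n,x in(("scene",(230,130)),("top",(150,170))):
    c=r.camera(n);np.savez(n+"7.npz",**c);p=c["pixels"][:,:,::-1]
    cv2.imwrite(f"pics/{n}7.png",cv2.resize(p[x[1]:x[1]+110,x[0]:x[0]+140],None,fx=5,fy=5,interpolation=2))
E
```

```text
time: 11.67
ee_pos: [0.4205, 0.1226, 0.3395]
eef_rot: [0.23, 0.973, -0.001, -0.0]
ft_force: [0.0, -0.9, 0.2]
width: 0.052
time: 11.83
ee_pos: [0.4215, 0.1269, 0.3397]
eef_rot: [0.23, 0.973, -0.0, -0.0]
ft_force: [0.1, 0.1, -0.6]
width: 0.0523
t 11.83 p [0.4215 0.1269 0.3397] yaw_y 63.44 tilt 0.05 F [ 0.1  0.1 -0.6] w 0.0523 q [ 0.44 -0.11 -0.75  1.68 -0.07  1.54  0.8 ]
turn -0.06
.4218,.1268,.06 [-5.000e-01  1.000e-01  2.797e+02]
```

View pics/scene7.png

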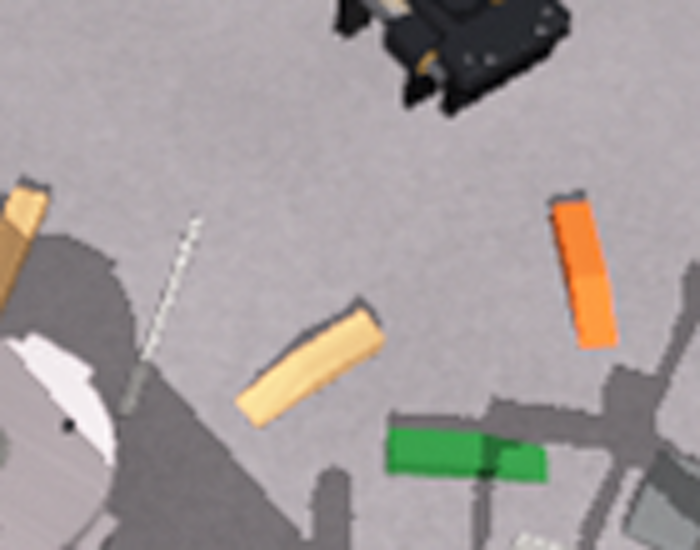

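View pics/top7.png

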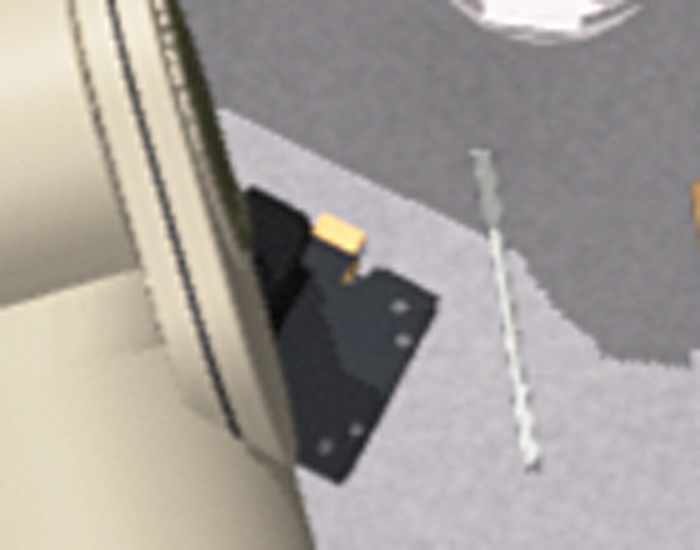

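```bash
python3 - <<'E'
from h import *
S=load("scene7");T=load("top0")
g=lambda u,v,z:onz(S,230+u/5,130+v/5,z)
a=[g(235,405,.001),g(260,428,.001)];b=[g(363,307,.018),g(386,340,.018)]
f=lambda a:np.round(a,4)
print("S tip",f(a),"handle",f(b),np.linalg.norm(a[0]-a[1]),np.linalg.norm(b[0]-b[1]))
t=np.mean(a,0);h=np.mean(b,0);print(f(t),f(h),np.linalg.norm((t-h)[:2]),np.degrees(np.arctan2(*(t-h)[[1,0]])))
g=lambda u,v,z:onz(T,190+u/6-.4,190+v/6-.4,z)
a=[g(150,135,.002),g(200,160,.002)];b=[g(27,350,.018),g(78,381,.018)]
print("T tip",f(a),"handle",f(b),np.linalg.norm(a[0]-a[1]),np.linalg.norm(b[0]-b[1]))
t=np.mean(a,0);h=np.mean(b,0);print(f(t),f(h),np.linalg.norm((t-h)[:2]),np.degrees(np.arctan2(*(t-h)[[1,0]])))
E
```

```text
S tip [[0.4895 0.083  0.001 ]
 [0.4974 0.1062 0.001 ]] handle [[0.3853 0.1298 0.018 ]
 [0.4021 0.1553 0.018 ]] 0.024540280724742104 0.030499988385304027
[0.4935 0.0946 0.001 ] [0.3937 0.1426 0.018 ] 0.11073335771966536 -25.686878203866712
T tip [[0.4964 0.1027 0.002 ]
 [0.4855 0.08   0.002 ]] handle [[0.3989 0.152  0.018 ]
 [0.3859 0.1293 0.018 ]] 0.025172966933050323 0.02621266967056965
[0.491  0.0914 0.002 ] [0.3924 0.1407 0.018 ] 0.1101900903588158 -26.57192634164709
```

```bash
python3 -m crank '[[0.2,[-0.5,1,40],-0.3],[0.2,[-0.5,1,80],-0.3],[0.2,[-0.5,1,120],-0.3],[0.2,[-0.5,1,160],-0.3],[0.2,[-0.5,1,200],-0.3],[0.2,[-0.5,1,240],-0.3],[0.2,[-0.5,1,270],-0.3],[0.2,[-0.5,1,290],-0.3],[0.2,[-0.5,1,295],-0.3],[0.2,[-0.5,1,295],-0.3],[0.2,[-0.5,1,295],-0.3]]' 40; python3 plan.py 63.8 .4212,.1278,.003
python3 - <<'E'
from bench import r
import cv2,numpy as np
for n,x in(("scene",(230,130)),):
    c=r.camera(n);p=c["pixels"][:,:,::-1]
    cv2.imwrite(f"pics/{n}8.png",cv2.resize(p[x[1]:x[1]+110,x[0]:x[0]+140],None,fx=5,fy=5,interpolation=2))
E
```

```text
time: 12.85
ee_pos: [0.4231, 0.128, 0.046]
eef_rot: [0.226, 0.974, 0.0, 0.0]
ft_force: [0.2, -0.5, 0.7]
width: 0.052
t 12.85 p [0.4231 0.128  0.046 ] yaw_y 63.83 tilt 0.05 F [ 0.2 -0.5  0.7] w 0.052 q [ 0.35  0.21 -0.79  2.08  0.18  0.92  0.57]
turn 0.03
.4212,.1278,.003 [ 1.6 -1.1 43. ]
```

View pics/scene8.png

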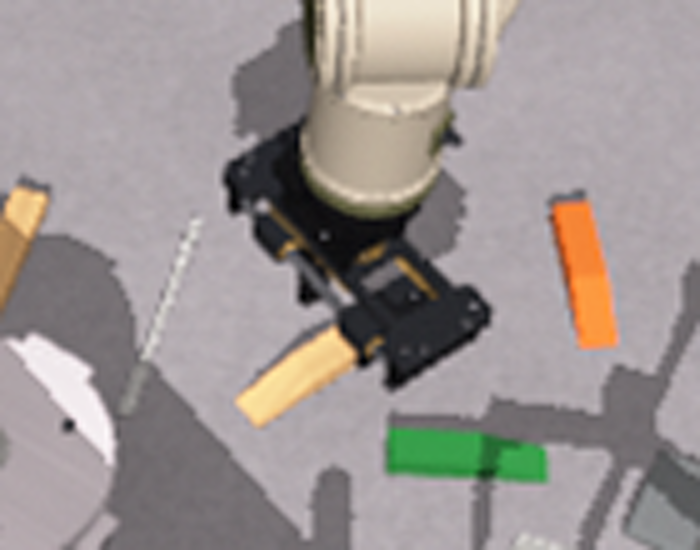

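```bash
python3 -m crank '[[0.2,[1.5,-1,20],0],[0.2,[1.5,-1,34],0],[0.2,[1.5,-1,40],0],[0.2,[1.5,-1,42.5],0],[0.2,[1.5,-1,42.5],0],[0.2,[1.5,-1,42.5],0],[-1,[1.5,-1,42.5],0],[-1,[1.5,-1,42.5],0],[-1,[1.5,-1,42.5],0],[-1,[1.5,-1,42.5],0],[-1,[1.5,-1,42.5],0],[-1,[1.5,-1,42.5],0]]' 30;python3 -m crank '[[-1,[0,0,0],0],[-1,[0,0,0],0],[-1,[0,0,0],0],[-1,[0,0,0],0],[-1,[0,0,0],0],[-1,[0,0,0],0]]' 45; python3 plan.py
```

```text
time: 13.9
ee_pos: [0.4209, 0.1269, 0.0029]
eef_rot: [0.227, 0.974, -0.0, 0.0]
ft_force: [-1.1, -0.6, 2.6]
width: 0.0258
time: 14.4
ee_pos: [0.4209, 0.1269, 0.0029]
eef_rot: [0.227, 0.974, -0.0, 0.0]
ft_force: [-1.9, -1.8, 4.8]
width: 0.0259
t 14.4 p [0.4209 0.1269 0.0029] yaw_y 63.79 tilt 0.02 F [-1.9 -1.8  4.8] w 0.0259 q [ 0.32  0.29 -0.76  2.12  0.27  0.83  0.5 ]
```

```bash
python3 plan.py 84.2 .4209,.1269,.19 .455,.006,.19
```

```text
t 14.4 p [0.4209 0.1269 0.0029] yaw_y 63.79 tilt 0.02 F [-1.9 -1.8  4.8] w 0.0259 q [ 0.32  0.29 -0.76  2.12  0.27  0.83  0.5 ]
turn -20.41
.4209,.1269,.19 [-1.000e-01 -0.000e+00 -1.871e+02]
.455,.006,.19 [ -84.   -93.4 -187.1]
```

```bash
python3 -m crank '[[-1,[0,0,-10],0],[-1,[0,0,-35],0],[-1,[0,0,-70],0],[-1,[0,0,-105],0],[-1,[0,0,-140],0],[-1,[-8,-9,-170],-3],[-1,[-25,-28,-187],-7],[-1,[-42,-46,-187],-12],[-1,[-60,-66,-187],-16],[-1,[-75,-83,-187],-20.4],[-1,[-84,-93.4,-187],-20.4],[-1,[-84,-93.4,-187],-20.4]]';python3 -m crank '[[-1,[0,0,0],0],[-1,[0,0,0],0],[-1,[0,0,0],0]]'; python3 plan.py 84.2 .465,.0049,.1244
python3 - <<'E'
from bench import r
import cv2,numpy as np
for n,x in(("scene",(190,130)),("top",(200,110))):
    c=r.camera(n);np.savez(n+"9.npz",**c);p=c["pixels"][:,:,::-1]
    cv2.imwrite(f"pics/{n}9.png",cv2.resize(p[x[1]:x[1]+110,x[0]:x[0]+120],None,fx=5,fy=5,interpolation=2))
E
```

```text
time: 15.4
ee_pos: [0.4551, 0.0031, 0.1899]
eef_rot: [0.052, 0.999, -0.0, -0.0]
ft_force: [0.2, -0.3, -0.3]
width: 0.0255
time: 15.65
ee_pos: [0.4547, 0.0072, 0.1899]
eef_rot: [0.05, 0.999, 0.0, 0.0]
ft_force: [0.0, -0.6, -0.5]
width: 0.0257
t 15.65 p [0.4547 0.0072 0.1899] yaw_y 84.28 tilt 0.01 F [ 0.  -0.6 -0.5] w 0.0257 q [ 0.57  0.01 -0.68  1.9   0.01  1.23  1.36]
turn 0.08
.465,.0049,.1244 [-10.5  -1.3  65.5]
```

View pics/scene9.png

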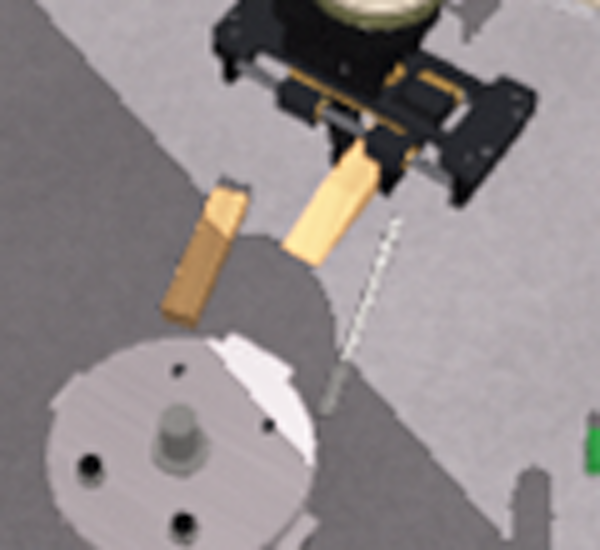

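View pics/top9.png

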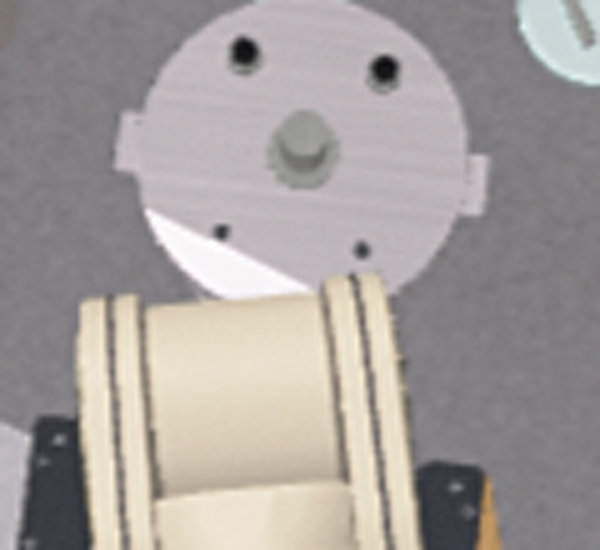

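```bash
python3 - <<'E'
from h import *
S=load("scene9");T=load("top9")
g=lambda u,v,z:onz(S,190+u/5-.4,130+v/5-.4,z).round(4)
a=[g(282,246,.1875),g(316,266,.1875)];print("tip",a,np.mean(a,0),np.linalg.norm(a[0]-a[1]))
u=np.array([.995,-.101,0]);print("tip-tcp along",(np.mean(a,0)-[.4547,.0072,.187])@u, "lat",(np.mean(a,0)-[.4547,.0072,.187])@[.101,.995,0])
lug=[g(236,334,.132),g(292,372,.132)];print("lug S",lug,np.mean(lug,0),np.linalg.norm(lug[0]-lug[1]))
# circle fits in both
for n,c,o,pts in(("T",T,(200,110),[(145,120),(470,160),(320,0),(190,37),(430,60),(142,190),(455,220)]),("S",S,(190,130),[(47,470),(60,410),(100,365),(160,341),(312,420),(315,460),(300,500)])):
    P=np.array([onz(c,o[0]+x/5-.4,o[1]+y/5-.4,.132)[:2] for x,y in pts])
    x=np.linalg.lstsq(np.c_[2*P,np.ones(len(P))],(P**2).sum(1),rcond=None)[0];print(n,x[:2].round(4),"R",np.sqrt(x[2]+x[:2]@x[:2]).round(4))
# lid marks T
q=[onz(T,200+x/5-.4,110+y/5-.4,z)[:2] for x,y,z in((222,233,.132),(362,250,.132),(243,52,.148),(385,70,.148))]
for a,b in((0,1),(2,3)): d=q[a]-q[b];print("y ang",np.degrees(np.arctan2(d[1],d[0])).round(2),((q[a]+q[b])/2).round(4))
m=((q[2]+q[3])-(q[0]+q[1]))/2;print("x ang",np.degrees(np.arctan2(m[1],m[0])))
lg=[onz(T,200+x/5-.4,110+y/5-.4,.12)[:2] for x,y in((118,143),(482,185))];print("clamp lugs mid",np.mean(lg,0),np.linalg.norm(lg[0]-lg[1]))
E
```

```text
tip [array([ 0.5313, -0.0157,  0.1875]), array([0.5342, 0.01  , 0.1875])] [ 0.53275 -0.00285  0.1875 ] 0.02586310112882831
tip-tcp along 0.07867480000000007 lat -0.002116699999999992
lug S [array([ 0.5724, -0.0268,  0.132 ]), array([0.5799, 0.018 , 0.132 ])] [ 0.57615 -0.0044   0.132  ] 0.045423452092503924
T [ 0.6614 -0.0149] R 0.0821
S [ 0.6631 -0.0146] R 0.0824
y ang 84.12 [ 0.6177 -0.01  ]
y ang 83.79 [ 0.7057 -0.0191]
x ang -5.88770004529169
clamp lugs mid [ 0.66057685 -0.01342281] 0.18420774166928452
```

```bash
python3 plan.py 84.1 .4712,.0057,.1244
```

```text
t 15.75 p [0.4547 0.007  0.1899] yaw_y 84.27 tilt 0.01 F [-0.3  0.9 -0. ] w 0.0256 q [ 0.57  0.01 -0.68  1.9   0.01  1.23  1.36]
turn 0.17
.4712,.0057,.1244 [-16.5   0.4  65.5]
```

```bash
python3 -m crank '[[-1,[-4,0,15],0.2],[-1,[-10,0.4,35],0.2],[-1,[-16.5,0.4,52],0.2],[-1,[-16.5,0.4,62],0.2],[-1,[-16.5,0.4,65.5],0.2],[-1,[-16.5,0.4,65.5],0.2],[-1,[-16.5,0.4,65.5],0.2],[-1,[-16.5,0.4,65.5],0.2]]'; python3 plan.py 84.1 .4961,.0032,.1244
python3 - <<'E'
from bench import r
import cv2,numpy as np
for n,x in(("scene",(200,140)),):
    c=r.camera(n);np.savez(n+"10.npz",**c);p=c["pixels"][:,:,::-1]
    cv2.imwrite(f"pics/{n}10.png",cv2.resize(p[x[1]:x[1]+90,x[0]:x[0]+100],None,fx=6,fy=6,interpolation=2))
E
```

```text
time: 16.42
ee_pos: [0.4718, 0.0048, 0.1252]
eef_rot: [0.052, 0.999, -0.0, 0.001]
ft_force: [0.5, 0.5, 0.1]
width: 0.0254
t 16.42 p [0.4718 0.0048 0.1252] yaw_y 83.99 tilt 0.09 F [0.5 0.5 0.1] w 0.0254 q [ 0.54  0.13 -0.68  1.94  0.09  1.09  1.29]
turn -0.11
.4961,.0032,.1244 [-24.4   0.9   0.9]
```

View pics/scene10.png

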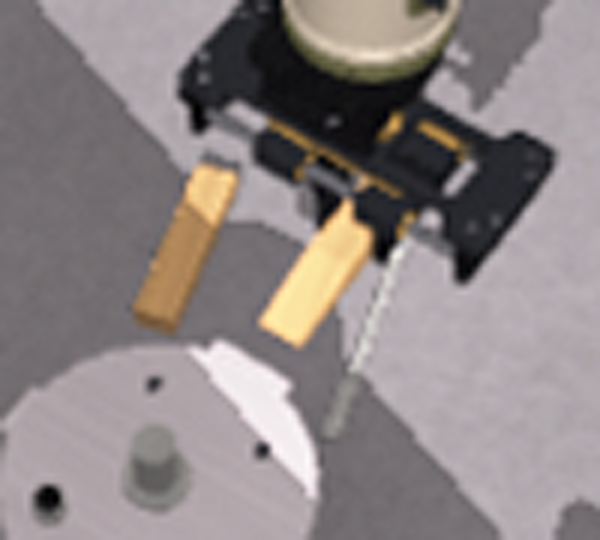

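```bash
python3 -m crank '[[-1,[-8,0.5,0.3],0],[-1,[-16,0.5,0.3],0],[-1,[-22,0.5,0.3],0],[-1,[-27,0.5,0.3],0],[-1,[-30,0.5,0.3],0],[-1,[-30,0.5,0.3],0],[-1,[-30,0.5,0.3],0]]'; python3 plan.py 84.1 .5021,.0026,.1244
python3 - <<'E'
from bench import r
import cv2,numpy as np
for n,x in(("scene",(200,140)),):
    c=r.camera(n);np.savez(n+"11.npz",**c);p=c["pixels"][:,:,::-1]
    cv2.imwrite(f"pics/{n}11.png",cv2.resize(p[x[1]:x[1]+90,x[0]:x[0]+100],None,fx=6,fy=6,interpolation=2))
E
```

```text
time: 17.05
ee_pos: [0.5012, 0.0023, 0.1238]
eef_rot: [0.052, 0.999, 0.0, -0.0]
ft_force: [-0.8, 0.1, -0.2]
width: 0.0252
t 17.05 p [0.5012 0.0023 0.1238] yaw_y 84.0 tilt 0.03 F [-0.8  0.1 -0.2] w 0.0252 q [ 0.52  0.21 -0.67  1.88  0.14  1.11  1.26]
turn -0.1
.5021,.0026,.1244 [-0.8  0.4 -0.6]
```

View pics/scene11.png

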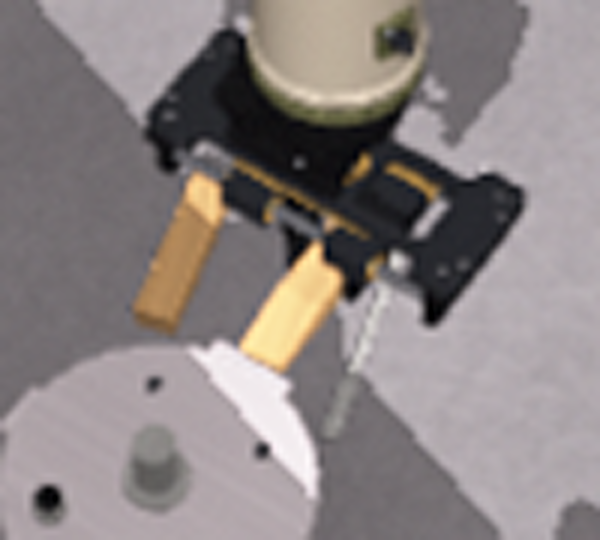

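```bash
python3 -m crank '[[-1,[-2,0.3,0],0],[-1,[-4,0.3,0],0],[-1,[-5,0.3,0],0],[-1,[-5,0.3,0],0],[-1,[-5,0.3,0.4],0],[-1,[-5,0.3,0.8],0],[-1,[-5,0.3,0.8],0],[-1,[-5,0.3,0.8],0],[-1,[-5,0.3,0.8],0]]'; python3 plan.py 84.1 .4961,.0032,.1229
```

```text
time: 17.85
ee_pos: [0.5062, 0.0019, 0.1232]
eef_rot: [0.052, 0.999, -0.0, -0.0]
ft_force: [-2.2, 0.4, -1.2]
width: 0.0257
t 17.85 p [0.5062 0.0019 0.1232] yaw_y 83.99 tilt 0.01 F [-2.2  0.4 -1.2] w 0.0257 q [ 0.52  0.22 -0.67  1.86  0.15  1.11  1.25]
turn -0.11
.4961,.0032,.1229 [10.2  0.3  0.3]
```

```bash
cat > snap.py <<'E'
import sys
from bench import r
import numpy as np
for n in("scene","top"):
    c=r.camera(n);np.savez(n+sys.argv[1]+".npz",**c)
E
python3 snap.py 12
for i in 1; do python3 -m crank '[[-1,[-1,0.2,0],0],[-1,[-2,0.2,0],0],[-1,[-3,0.2,0],0],[-1,[-3,0.2,0],0],[-1,[-3,0.2,0],0],[-1,[-3,0.2,0],0]]'; done; python3 plan.py
```

```text
time: 18.45
ee_pos: [0.5091, 0.0018, 0.123]
eef_rot: [0.052, 0.999, -0.0, -0.0]
ft_force: [-4.7, 0.3, 0.1]
width: 0.0254
t 18.45 p [0.5091 0.0018 0.123 ] yaw_y 84.0 tilt 0.03 F [-4.7  0.3  0.1] w 0.0254 q [ 0.51  0.23 -0.67  1.86  0.16  1.11  1.25]
```

```bash
python3 -m crank '[[-1,[-1,0.2,0],0],[-1,[-2,0.2,0],0],[-1,[-3,0.2,0],0],[-1,[-3,0.2,0],0],[-1,[-3,0.2,0],0],[-1,[-3,0.2,0],0]]';  python3 plan.py; python3 snap.py 13
```

```text
time: 18.95
ee_pos: [0.5122, 0.0016, 0.1231]
eef_rot: [0.052, 0.999, -0.0, -0.0]
ft_force: [-4.6, 0.3, -0.9]
width: 0.0259
t 18.95 p [0.5122 0.0016 0.1231] yaw_y 83.99 tilt 0.01 F [-4.6  0.3 -0.9] w 0.0259 q [ 0.51  0.23 -0.67  1.85  0.16  1.11  1.25]
```

```bash
cat > flow.py <<'E'
import sys
from h import *
a,b=sys.argv[1:3]
for n,pts in(("scene",{"screwR(near bow)":(200+262/6,140+451/6),"screwL":(200+153/6,140+383/6),"boss":(226,216),"port1":(208,223),"port2":(226.5,234.5)}),("top",{"scrL":(244.4,156.6),"scrR":(272.4,160),"boss":(260.5,140),"port1":(248.6,121),"port2":(277,124)})):
    A=load(n+a);B=load(n+b)
    for k,(u,v) in pts.items():
        w=7;sl=lambda c:cv2.getRectSubPix(cv2.cvtColor(c["pixels"],cv2.COLOR_RGB2GRAY),(2*w+1,2*w+1),(u,v)).astype(np.float32)
        (d,resp)=cv2.phaseCorrelate(sl(A),sl(B),cv2.createHanningWindow((2*w+1,)*2,cv2.CV_32F))
        g=lambda c:cv2.cvtColor(c["pixels"],cv2.COLOR_RGB2GRAY)
        q,st,e=cv2.calcOpticalFlowPyrLK(g(A),g(B),np.float32([[[u,v]]]),None,winSize=(11,11),maxLevel=1)
        print(n,k,np.round(d,2),round(resp,2),"LK",(q[0,0]-[u,v]).round(2))
A=load("scene"+a)
for h in(2,4,6):print("expect scene screw lift",h,(proj(A,[.617,-.01,.132+h*.75e-3])-proj(A,[.617,-.01,.132])).round(2))
print("1mm +x scene",(proj(A,[.618,-.0101,.132])-proj(A,[.617,-.01,.132])).round(2))
E
python3 flow.py 9 13; python3 - <<'E'
from h import *
for n,x in(("scene13",(200,150)),("scene9",(200,150))):
    p=load(n)["pixels"][:,:,::-1];cv2.imwrite(f"pics/{n}z.png",cv2.resize(p[x[1]:x[1]+80,x[0]-20:x[0]+80],None,fx=6,fy=6,interpolation=2))
E
```

```text
scene screwR(near bow) [0.3  0.51] 1.05 LK [-0.2   0.11]
scene screwL [0.31 0.45] 0.91 LK [-0.29  0.37]
scene boss [0.64 0.7 ] 0.74 LK [-0.4   0.43]
scene port1 [0.31 0.12] 0.88 LK [-0.32  0.37]
scene port2 [0.55 0.27] 1.05 LK [-0.39  0.51]
top scrL [0.6  0.04] 0.86 LK [-17.03  -1.76]
top scrR [ 9.35 -4.28] -0.11 LK [11.83 -4.4 ]
top boss [0.81 0.18] 1.27 LK [-0.29 -1.42]
top port1 [0.68 0.56] 0.99 LK [ 0.12 -0.77]
top port2 [1.01 0.75] 0.53 LK [ 0.14 -0.86]
expect scene screw lift 2 [-0.01 -0.24]
expect scene screw lift 4 [-0.02 -0.47]
expect scene screw lift 6 [-0.03 -0.71]
1mm +x scene [-0.18  0.23]
```

View pics/scene13z.png

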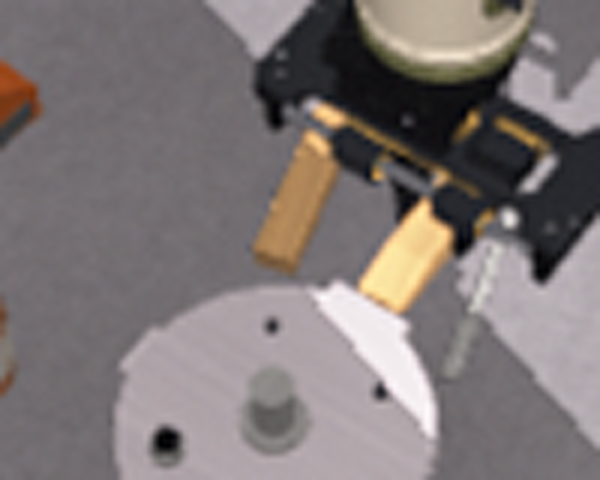

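```bash
python3 -m crank '[[-1,[-1,0.2,0],0],[-1,[-2,0.2,0],0],[-1,[-3,0.2,0],0],[-1,[-4,0.2,0],0],[-1,[-5,0.2,0],0],[-1,[-6,0.2,0],0],[-1,[-7,0.2,0],0],[-1,[-7.5,0.2,0],0],[-1,[-7.5,0.2,0],0],[-1,[-7.5,0.2,0],0],[-1,[-7.5,0.2,0],0]]';  python3 plan.py; python3 snap.py 14; python3 flow.py 9 14|grep scene;echo; python3 flow.py 13 14|grep scene; python3 - <<'E'
from h import *
for n,x in(("scene14",(180,150)),):
    p=load(n)["pixels"][:,:,::-1];cv2.imwrite(f"pics/{n}z.png",cv2.resize(p[x[1]:x[1]+80,x[0]:x[0]+100],None,fx=6,fy=6,interpolation=2));cv2.imwrite(f"pics/{n}all.png",p)
E
```

```text
time: 19.97
ee_pos: [0.5198, 0.001, 0.1232]
eef_rot: [0.052, 0.999, -0.0, 0.0]
ft_force: [-3.3, 1.0, -2.0]
width: 0.0256
t 19.97 p [0.5198 0.001  0.1232] yaw_y 83.98 tilt 0.02 F [-3.3  1.  -2. ] w 0.0256 q [ 0.5   0.25 -0.67  1.83  0.17  1.12  1.24]
scene screwR(near bow) [0.22 0.58] 0.85 LK [-0.4   0.26]
scene screwL [0.3  0.71] 1.03 LK [-0.54  0.07]
scene boss [0.56 0.65] 0.75 LK [-0.49  0.39]
scene port1 [-0.03  0.47] 0.95 LK [-0.49  0.36]
scene port2 [0.47 0.37] 1.06 LK [-0.55  0.51]
expect scene screw lift 2 [-0.01 -0.24]
expect scene screw lift 4 [-0.02 -0.47]
expect scene screw lift 6 [-0.03 -0.71]
1mm +x scene [-0.18  0.23]

scene screwR(near bow) [0.31 0.33] 1.08 LK [-0.2   0.15]
scene screwL [0.49 0.72] 0.89 LK [-0.2  -0.25]
scene boss [0.55 0.42] 1.01 LK [-0.11 -0.05]
scene port1 [0.77 0.54] 0.94 LK [-0.18 -0.  ]
scene port2 [0.41 0.71] 1.02 LK [-0.13  0.  ]
expect scene screw lift 2 [-0.01 -0.24]
expect scene screw lift 4 [-0.02 -0.47]
expect scene screw lift 6 [-0.03 -0.71]
1mm +x scene [-0.18  0.23]
```

View pics/scene14z.png

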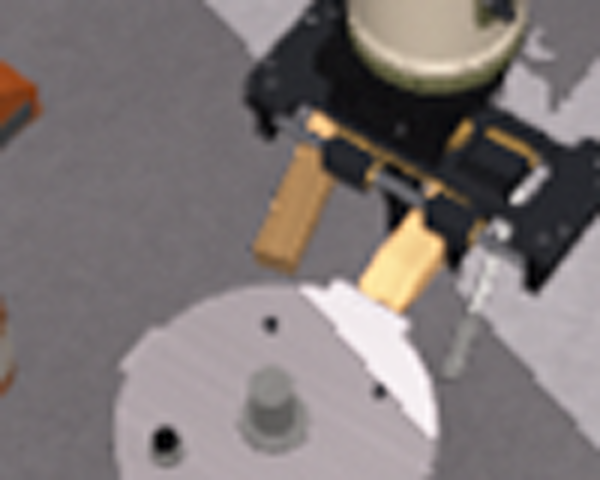

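View pics/scene14all.png

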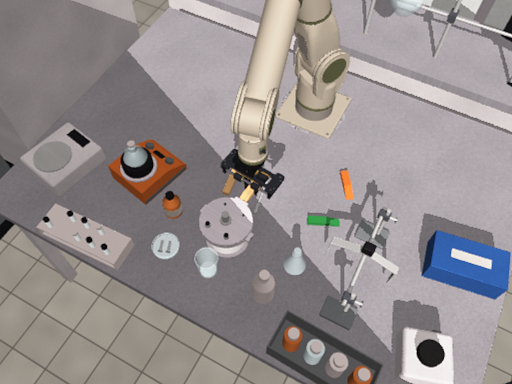

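```bash
python3 -m crank '[[-1,[0,0,0],0],[-1,[0,0,0],0],[-1,[0,0,0],0],[-1,[0,0,0],0],[-1,[0,0,0],0],[-1,[0,0,0],0]]'; python3 snap.py 15; python3 flow.py 9 15|grep scene|head -5; python3 flow.py 14 15|grep scene|head -5; python3 - <<'E'
from h import *
p=load("scene15")["pixels"][:,:,::-1];q=load("scene9")["pixels"][:,:,::-1]
z=lambda a:cv2.resize(a[185:225,215:265],None,fx=8,fy=8,interpolation=2)
cv2.imwrite("pics/cmp15.png",np.hstack([z(q),z(p)]))
cv2.imwrite("pics/bow15.png",cv2.resize(p[190:330,310:420],None,fx=4,fy=4,interpolation=2))
E
```

```text
time: 20.57
ee_pos: [0.5198, 0.001, 0.1232]
eef_rot: [0.052, 0.999, -0.0, 0.0]
ft_force: [-2.9, 0.7, -2.0]
width: 0.0258
scene screwR(near bow) [0.26 0.61] 0.83 LK [-0.4   0.26]
scene screwL [0.27 0.68] 1.0 LK [-0.54  0.05]
scene boss [0.34 0.73] 0.75 LK [-0.49  0.38]
scene port1 [0.   0.48] 0.95 LK [-0.49  0.36]
scene port2 [0.51 0.39] 1.06 LK [-0.54  0.5 ]
scene screwR(near bow) [0.45 0.47] 0.99 LK [-0. -0.]
scene screwL [0.46 0.55] 1.01 LK [ 0.   -0.01]
scene boss [0.19 0.34] 0.98 LK [ 0.   -0.01]
scene port1 [0.52 0.53] 1.01 LK [0. 0.]
scene port2 [0.47 0.47] 1.02 LK [ 0.   -0.01]
```

View pics/cmp15.png

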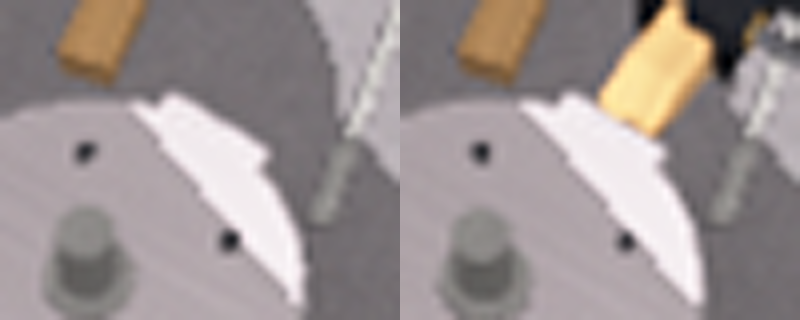

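View pics/bow15.png

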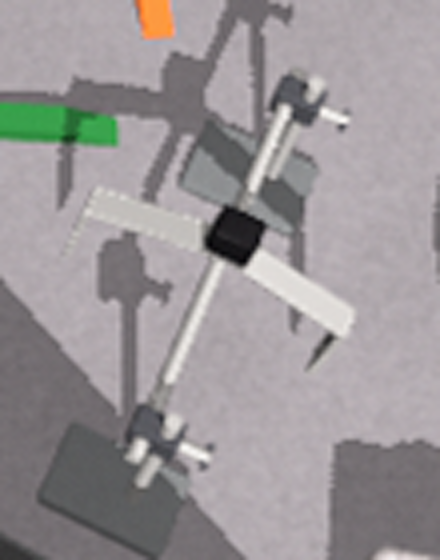

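```bash
python3 -c "
from bench import r
print(r.close_job())"
```

```text
the job is handed in; nothing more can be done
None
```

I hung the bow on the rail and used the wedge to raise the front of the lid by about 4 mm. I handed the job in at about 20.7 s, with the wedge still gripped at 45 N. No verdict was reported.

**What I did**
- **Bow:** I lifted it by its grip block, turned it square to the rail and lowered it onto the rod until the wrist no longer carried its weight. Then I let go.
- **Wedge:** I picked out the beech wedge by its tapered outline and gripped it by its handle. I pushed it flat along the flange to about 24 mm past `rim_front`.

**Last checks**
- **Bow:** it hangs level by its crown on the rod, and nothing touches it.
- **Lid and arm:** nothing moved between the last two pictures. The wrist force was steady, about 3 N of push and 2 N down, and the finger opening was 26 mm.
- **Bystanders:** none looks moved in the last picture. I did not measure each one.
- **Lift:** the insertion depth gives 4.3 mm, with about 1 mm of uncertainty. The picture comparison is only rough, because 1 mm of lift is about 0.16 px. It gave from about 2.6 to 4.5 mm depending on which marks I used, and one screw mark lies on a shadow edge and disagreed with the other.
- **Back edge:** the marks on the back half of the lid fit a slide forward of roughly 2 mm with no visible rise. I did not measure the back edge itself.

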